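# Put the baby-care things back in their shaped trays

## Task

Tidy the changing station: put the cream tube, the pacifier box, the thermometer and the hand mirror back, each down inside the grey tray shaped for it, lying flat on the tray's floor. Set each one down rather than dropping it, and leave the lotion bottle and the balm jar where they stand.

Things in the scene. Friction and masses are not known exactly. Their poses are not given: they have to be found in the camera images.
- cream_tube: Closed pale blue-grey cream tube (white cap and bands) lying on its flank, 130 mm long along x: 25 mm screw cap at -x, flat seam (42 mm wide, 4 mm high) at +x; 32 mm high and wide at the shoulder (x = -40 mm), tapering to the seam. Origin: middle of the length, on the underside, z up; there it is about 36 mm wide (y) and 20 mm high: grip across y. 80 g.
- pacifier_box: Beige silicone pacifier box, snap lid closed, 70 mm (x) by 50 mm (y) by 44 mm high, rounded edges, snap tab on the -x end. Origin: centre of the underside, z up. Grip across y. 90 g.
- thermometer: Yellow plastic stick thermometer lying flat, display up: handle 84 mm (x -42 to +42) by 20 mm (y) by 13 mm high, then a thin probe (7 mm diameter, axis 6.5 mm above the underside) out to x = +92 mm. Origin: centre of the handle's underside, z up; grip across y here. 30 g.
- mirror: Aluminium hand mirror lying flat, glass up: handle 18 mm wide (y), 11 mm high, from x = -52 mm to the round head, 70 mm in diameter, 9 mm high, centred at x = +62 mm. Origin: on the handle's underside, 27 mm before the head's edge, z up; grip across y here; centre of mass about 25 mm towards the head. 100 g.
- tube_tray: Tray for the cream tube. Fixed grey tray, rim 3 mm thick with its top 14 mm above the shelf, floor 3 mm above the shelf; side rims cut away at x -24 to +24 mm for the fingers. Rectangular pocket 146 mm (x) by 58 mm (y). Origin: its centre at the shelf's surface, z up. The tube lies along x, cap at either end, origin over origin.
- box_tray: Tray for the pacifier box. Fixed grey tray, rim 3 mm thick with its top 14 mm above the shelf, floor 3 mm above the shelf; side rims cut away at x -24 to +24 mm for the fingers. Rectangular pocket 86 mm (x) by 66 mm (y). Origin: its centre at the shelf's surface, z up. The box lies along x, either way round, origin over origin.
- thermometer_tray: Tray for the thermometer. Fixed grey tray, rim 3 mm thick with its top 14 mm above the shelf, floor 3 mm above the shelf; side rims cut away at x -24 to +24 mm for the fingers. Pocket for the handle 36 mm wide (y), x -50 to +50 mm, then a 23 mm wide channel for the probe to x = +100 mm. Origin at shelf level, z up, to lie under the thermometer's origin, probe to +x.
- mirror_tray: Tray for the mirror. Fixed grey tray, rim 3 mm thick with its top 14 mm above the shelf, floor 3 mm above the shelf; side rims cut away at x -24 to +24 mm for the fingers. Round pocket, 86 mm diameter, centred at x = +62 mm; handle channel 34 mm wide (y) back to x = -60 mm. Origin at shelf level, z up, to lie under the mirror's origin, head to +x.
- lotion_bottle: Bystander, to be left alone: white pump bottle standing at the right, 54 mm diameter, 157 mm high, loose. Origin: centre of the underside.
- balm_jar: Bystander, to be left alone: small amber jar with an aluminium lid, 42 mm diameter, 34 mm high, loose, standing between the things and the trays. Origin: centre of the underside.
There are look-alikes about, which are no part of the job. Several things have the shape of the thermometer; the one meant has the colours described above. What is meant by the cream_tube is not pink, and is the larger of those in its own colour.

How it is judged:
By the outcome, as a careful person would: the job done as asked, in the order asked, and still so for the second after the job is handed in, with the robot touching nothing.
It also fails if it takes over 106 s, if anything falls off the work surface, if the arm or the gripper's body presses on something with over 40 N, if the wrist force passes 120 N, or if a joint passes its speed limit or range.

## Robot

A 6-joint arm with a two-finger parallel gripper is mounted at the origin on the work surface. World frame = base frame: x ahead of the robot, y to its left, z up, the work surface at z = 0. Lengths are in m, angles in rad, forces in N, time in s.
With the tool pointing down it reaches from about 0.35 to 0.95 m from the base axis. Payload 17.4 kg.
Tool frame: the origin (TCP) lies on the centre line of the jaws, within the pads' length; the fingertips stand 19 mm ahead of it and the grasp point (between the pads) is the TCP (manip.nose_length is the z of the fingertips in the tool frame, in m); z points along the fingers, y is the line along which they close (so a half turn about z gives the same grasp; the last joint's range is limited). The gripper opens to 93 mm and grips with 3 to 60 N. Pads are 15 mm wide; open, the fingers measure 128 mm over their backs; the gripper's body (75 mm by 188 mm) begins 65 mm behind the grasp point.
Start: joints at [-0.038, 0.116, 1.442, -0, 1.584, -0.038], TCP at [0.675, -0, 0.238] pointing down, gripper open.
Joint ranges: [-2.83, 2.83], [-0.83, 2.19], [0.07, 2.5], [-1.14, 4.28], [0.01, 3], [-2.97, 2.97]. Speed limits (rad/s): [1.89, 1.89, 2.22, 3.14, 3.14, 3.14].

## Interface

Orientations are given as [roll, pitch, yaw] about the fixed x, y, z axes, in that order (R = Rz(yaw) Ry(pitch) Rx(roll)).
In Python, from workcell import manip gives the robot as it stands. The module is installed in compiled form; this text tells all that it offers.
- The arm moves only by the shell command python3 -m jog 'ROWS'. ROWS is JSON, a list of rows, each a list of 7 numbers: the shift along the tool's x, y, z in cm, then the turn, a rotation vector about the tool's x, y, z in degrees, then the finger opening in cm, from 0 to 9.3. A call has 1 to 10 rows; each row shifts and turns the commanded pose from where the row before left it, along the tool's axes as they then stand; what a row does not reach is not made up. A row lasts 1/12 s, in which the tool goes at most 41.7 mm and 7.16 degrees, less where a joint would pass 70% of its speed; a pose out of reach is approached as far as the arm can. A call is refused whole if a number of a shift passes 4.17 or a number of a turn 7.16, either way. A call with a gripper value outside its range is refused whole. The fingers move at their own pace and stop on an object; the grip force is fixed at half the most. Time passes only in rows, so rows that do not move let the fingers close. It gives the time, the measured TCP pose, the force, the opening and the grip force at its end, in the units of the state.
- manip.get_state(): the state, without advancing time (a new reading comes with each control period).
- manip.grab_frame(name): name is "scene" or "side" or "wrist"; returns (picture, depth): 480x640x3 uint8, red, green, blue; 480x640 float32, m along the optical axis (not along the pixel's ray), 0 where there is no reading.
- manip.camera_params(name): a dict with "vfov" (degrees; the focal length in pixels is half the picture's height over the tangent of half this angle, whatever the lens; pixels are square), "cx", "cy" (the principal point, pixels), "k1" (the pictures are not rectified: a ray, as slopes to the right and down, at radius r is drawn at 1 + k1 r^2 times it, then the intrinsics apply), "extrinsics" (4x4, takes a point from world to camera coordinates). Camera axes: x right, y up, looking along -z (the intrinsics and any distortion apply to the point x, -y, -z); pixel columns grow to the right and rows downward; lengths in m; the calibration is good to about 2 mm. A picture is of the moment at which its call begins: read the wrist's pose just before it. camera_params takes no time and is no camera call; for the wrist camera it gives the pose at the moment of the call.
- manip.finish_job(): hands the job in; it is judged then, once.
The state is a dict: "time": time; "q": joint angles; "qd": joint speeds; "tau": joint torques, N m; "ee_pos": TCP position; "tool_rot": TCP orientation; "contact_force": force on the tool from outside, world axes, zero at the start; "moment": the same for the moment, N m; "width": finger opening in m; "grasp_force": force on a finger pad.
Only numpy, scipy, OpenCV 4.12 (cv2) and the standard library are available. Lean on these libraries where they do the work, as an engineer would, in place of code of your own. Each camera call takes 0.05 s, during which the arm holds its last target. There are 200 camera calls.

## Working session

There is one attempt and no reset: what is moved stays moved. The work goes in short steps, Python scripts to look and compute and a shell command to move; the robot and the scene stay as the last step left them, time stands still between calls to the robot, and variables do not carry over. Pictures are saved under pics/ and viewed, at most 14 in all, crops included, and the job is handed in when it is done.

```bash
mkdir -p pics; cat > h.py <<'E'
import numpy as np, cv2
from workcell import manip
def save(name,fn):
    im,d=manip.grab_frame(name); p=manip.camera_params(name)
    cv2.imwrite('pics/'+fn+'.png',im[:,:,::-1]); np.savez('pics/'+fn+'.npz',im=im,d=d,**p); return im,d,p
def load(fn):
    z=np.load('pics/'+fn+'.npz'); return z['im'],z['d'],{k:z[k] for k in('vfov','cx','cy','k1','extrinsics')}
def rays(p,uv):
    uv=np.atleast_2d(np.float64(uv)); f=240/np.tan(np.radians(float(p['vfov']))/2)
    K=np.array([[f,0,float(p['cx'])],[0,f,float(p['cy'])],[0,0,1]])
    s=cv2.undistortPoints(uv[:,None],K,np.array([float(p['k1']),0,0,0]))[:,0]
    E=np.array(p['extrinsics']); R=E[:3,:3]; o=-R.T@E[:3,3]
    return o,np.c_[s[:,0],-s[:,1],-np.ones(len(s))]@R
def plane(p,uv,z):
    o,r=rays(p,uv); return o+r*((z-o[2])/r[:,2])[:,None]
def deproj(p,uv,d):
    o,r=rays(p,uv); return o+r*np.asarray(d).reshape(-1,1)
E
python3 - <<'E'
from h import *
for n in('scene','side','wrist'):
    im,d,p=save(n,n+'0'); E=np.array(p['extrinsics']); print(n,p['vfov'],p['k1'],-E[:3,:3].T@E[:3,3],(d>0).mean())
print(manip.get_state(), manip.nose_length)
E
```

```text
scene 56.61016892431993 0.03085542201498853 [1.16706045 0.13810688 0.87558073] 0.996015625
side 45.00817050884651 -0.11157665461117482 [-0.13598535  1.01696894  0.84234328] 0.9842903645833333
wrist 63.01057180231084 -0.08103938917464132 [0.6748806  0.07125236 0.38396285] 0.9959993489583333
{'time': 0.15, 'q': array([-3.77812225e-02,  1.16386536e-01,  1.44210578e+00, -2.60065719e-06,
        1.58403772e+00, -3.78014802e-02]), 'qd': array([-0.00031566, -0.00245264, -0.00334211, -0.00147449,  0.00056813,
       -0.0013939 ]), 'tau': array([ 1.36530605e-03, -7.21765566e+01, -6.22949553e+01,  7.80155347e-02,
        2.25470052e-02,  2.06686866e-05]), 'ee_pos': array([6.74853052e-01, 8.56128220e-06, 2.37071274e-01]), 'tool_rot': array([-3.14065584e+00, -3.28273717e-05,  1.57081654e+00]), 'contact_force': array([-0.56756027, -0.06651526, -0.73766159]), 'moment': array([0.01688514, 0.03148285, 0.02391642]), 'grasp_force': 0.0, 'width': 0.09319217285479166} 0.019
```

View pics/scene0.png

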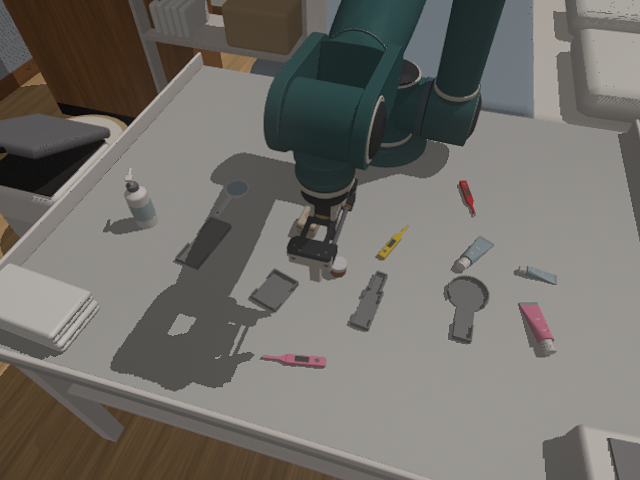

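View pics/side0.png

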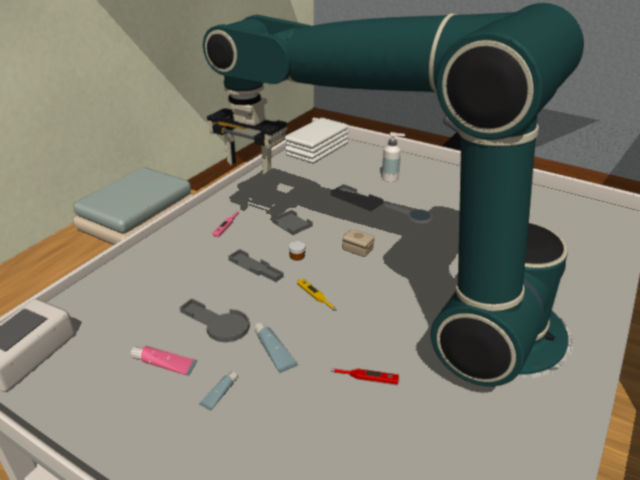

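The scene view shows these look-alikes:
- **Thermometers:** yellow (393,243), red (468,197) and pink (295,360). The yellow one matches the description.
- **Tubes:** large blue-grey (475,253), small blue-grey (538,274) and pink (537,325). The large blue-grey one matches.
- **Other things:** box by the gripper at (305,220), mirror (235,190), jar (339,267), bottle (143,205).
- **Trays:** tube (205,242), box (275,290), thermometer (370,300), mirror (466,305).

Next I'll confirm with an enlarged crop and measure.

```bash
python3 - <<'E'
from h import *
im,d,p=load('scene0'); im2,_,_=load('side0')
a=cv2.resize(im[170:350,360:570],(700,600),interpolation=3)
cv2.imwrite('pics/crop1.png',a[:,:,::-1])
# fused height map, 2mm cells, x 0.2..1.2, y -0.6..0.6
H=np.zeros((500,600),np.float32); 
vv,uu=np.mgrid[0:480,0:640]; uv=np.c_[uu.ravel(),vv.ravel()]
C=np.zeros((500,600,3),np.uint8)
for n in('side0','scene0'):
    im,d,p=load(n); P=deproj(p,uv,d.ravel()); ok=(d.ravel()>0)
    t=ok&(abs(P[:,2])<.02); print(n,'table z',np.median(P[t,2]),P[t,2].std())
    ok&=(P[:,2]<.06)&(P[:,2]>-.02)
    i=np.round((P[:,0]-.2)/.002).astype(int); j=np.round((P[:,1]+.6)/.002).astype(int)
    ok&=(i>=0)&(i<500)&(j>=0)&(j<600)
    np.maximum.at(H,(i[ok],j[ok]),P[ok,2]); C[i[ok],j[ok]]=im.reshape(-1,3)[ok]
    m=np.zeros((500,600),np.uint8); s=ok&(P[:,2]>.005); m[i[s],j[s]]=255
    m=cv2.morphologyEx(m,cv2.MORPH_CLOSE,np.ones((5,5)))
    k,l,st,ce=cv2.connectedComponentsWithStats(m)
    for c in range(1,k):
        if 60<st[c,4]<5000:
            ij=np.argwhere(l==c); r=cv2.minAreaRect(ij.astype(np.float32))
            zz=P[ok&(l[i.clip(0,499),j.clip(0,599)]==c),2]
            print('xy',(np.array(r[0])*.002+[.2,-.6]).round(3),'size',(np.array(r[1])*2).round(),'ang',round(r[2]),'z',np.percentile(zz,95).round(3))
cv2.imwrite('pics/top.png',cv2.resize(C[::-1,::-1,::-1][50:450],(800,533)))
E
```

```text
side0 table z 0.0002381861877129854 0.0037787359134311784
xy [0.231 0.29 ] size [67. 22.] ang 10 z 0.014
xy [ 0.381 -0.359] size [ 77. 147.] ang 70 z 0.013
xy [0.396 0.312] size [ 42. 134.] ang 63 z 0.028
xy [0.413 0.115] size [ 23. 134.] ang 69 z 0.015
xy [ 0.419 -0.105] size [54. 74.] ang 90 z 0.046
xy [0.419 0.459] size [30. 90.] ang 0 z 0.019
xy [ 0.514 -0.342] size [72. 88.] ang 81 z 0.014
xy [0.561 0.315] size [174.  80.] ang 2 z 0.015
xy [ 0.517 -0.506] size [59. 42.] ang 27 z 0.056
xy [0.521 0.267] size [47. 22.] ang 18 z 0.015
xy [0.565 0.457] size [131.  43.] ang 15 z 0.028
xy [ 0.538 -0.001] size [46. 47.] ang 72 z 0.036
xy [0.568 0.101] size [ 45. 101.] ang 78 z 0.015
xy [ 0.602 -0.355] size [75. 55.] ang 84 z 0.015
xy [ 0.605 -0.116] size [74. 38.] ang 74 z 0.015
xy [ 0.652 -0.132] size [92. 66.] ang 75 z 0.015
xy [0.658 0.087] size [48. 46.] ang 82 z 0.015
xy [ 0.79  -0.026] size [ 24. 137.] ang 10 z 0.016
xy [0.777 0.548] size [ 17. 101.] ang 6 z 0.058
xy [ 0.816 -0.516] size [168.  94.] ang 40 z 0.056
xy [0.939 0.088] size [ 30. 984.] ang 0 z 0.031
xy [ 0.942 -0.501] 
[... 354 characters left out ...]
28. 74.] ang 0 z 0.018
xy [0.513 0.305] size [92. 74.] ang 87 z 0.014
xy [0.569 0.459] size [129.  42.] ang 20 z 0.028
xy [ 0.537 -0.515] size [28. 55.] ang 43 z 0.057
xy [0.543 0.004] size [33. 43.] ang 86 z 0.034
xy [0.563 0.099] size [43. 81.] ang 81 z 0.015
xy [ 0.603 -0.356] size [66. 56.] ang 80 z 0.014
xy [ 0.607 -0.117] size [72. 24.] ang 73 z 0.014
xy [0.628 0.301] size [41. 42.] ang 87 z 0.015
xy [0.664 0.086] size [43. 33.] ang 84 z 0.014
xy [ 0.673 -0.138] size [75. 26.] ang 72 z 0.014
xy [ 0.792 -0.03 ] size [ 22. 135.] ang 11 z 0.014
xy [ 0.873 -0.516] size [ 83. 160.] ang 45 z 0.053
xy [0.832 0.501] size [89.  8.] ang 6 z 0.058
xy [ 0.945 -0.163] size [ 14. 874.] ang 0 z 0.031
```

View pics/crop1.png

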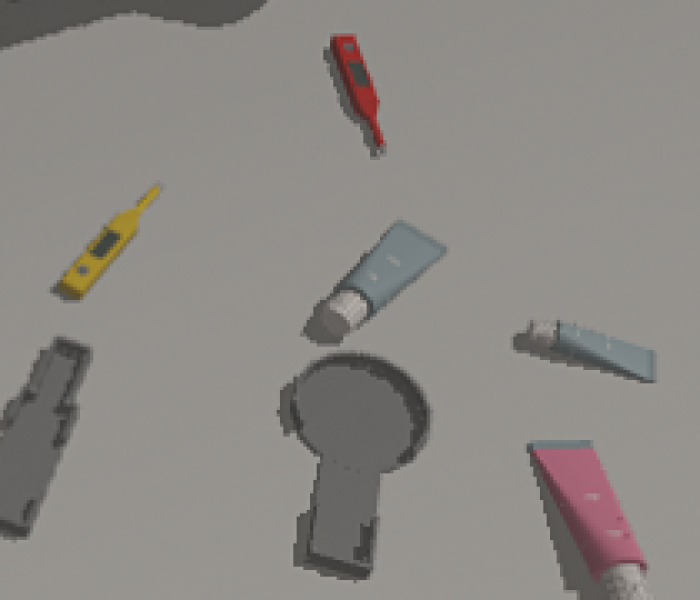

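View pics/top.png

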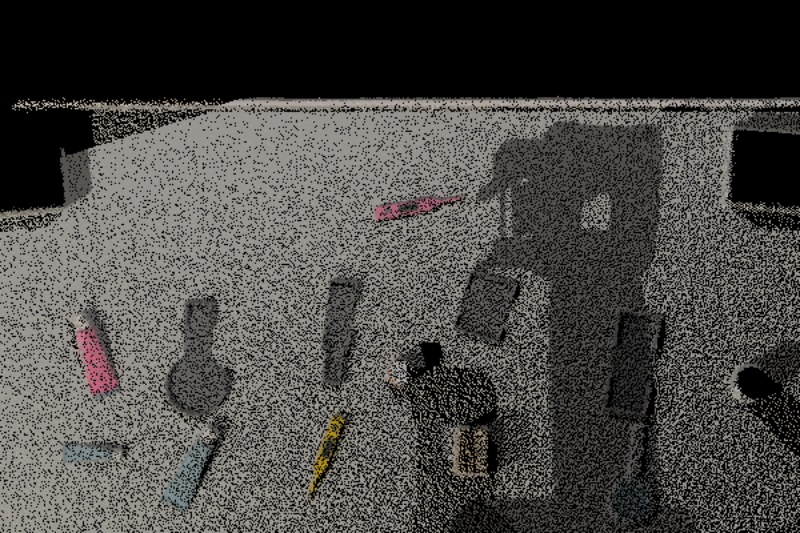

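The crop confirms the target tube at crop (380,280), which is larger than the blue-grey one at (595,350), and the yellow thermometer at crop (105,240). I'll raise the arm for an overhead wrist picture that covers the whole area.

```bash
python3 -m jog '[[-1,-2.4,-4,0,0,0,9.3],[-1,-2.4,-4,0,0,0,9.3],[-1,-2.4,-4,0,0,0,9.3],[-1,-2.4,-4,0,0,0,9.3],[-1,-2.4,-4,0,0,0,9.3],[0,0,0,0,0,0,9.3],[0,0,0,0,0,0,9.3],[0,0,0,0,0,0,9.3]]'; python3 - <<'E'
from h import *
im,d,p=save('wrist','w1'); E=p['extrinsics'];print(-E[:3,:3].T@E[:3,3]); print(plane(p,[[0,0],[639,0],[639,479],[0,479]],0).round(2))
E
```

```text
time: 0.82
ee_pos: [0.5703, -0.0437, 0.4116]
tool_rot: [-3.141, -0.0, 1.571]
contact_force: [0.2, 0.2, -0.6]
width: 0.0933
grasp_force: 0.0
[0.57061293 0.02765842 0.55762787]
[[ 0.13  0.23  0.  ]
 [ 1.02  0.23  0.  ]
 [ 1.21 -0.61  0.  ]
 [-0.07 -0.62  0.  ]]
```

View pics/w1.png

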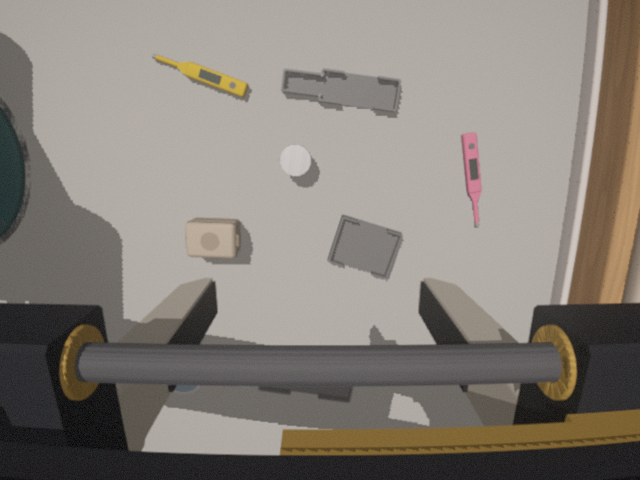

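This view is clear, with +x to the right and +y up:
- **Things:** yellow thermometer (203,77), pacifier box (213,238), jar (295,160).
- **Trays:** thermometer tray (342,90), box tray (366,246).

Next I'll look at the left side.

```bash
python3 -m jog '[[3.6,0,0,0,0,0,9.3],[3.6,0,0,0,0,0,9.3],[3.6,0,0,0,0,0,9.3],[3.6,0,0,0,0,0,9.3],[3.6,0,0,0,0,0,9.3],[3.6,0,0,0,0,0,9.3],[3.6,0,0,0,0,0,9.3],[0,0,0,0,0,0,9.3],[0,0,0,0,0,0,9.3]]'; python3 - <<'E'
from h import *
im,d,p=save('wrist','w2')
E
```

```text
time: 1.62
ee_pos: [0.5703, 0.2103, 0.4099]
tool_rot: [-3.138, 0.001, 1.574]
contact_force: [0.5, 0.2, 0.5]
width: 0.0933
grasp_force: 0.0
```

View pics/w2.png

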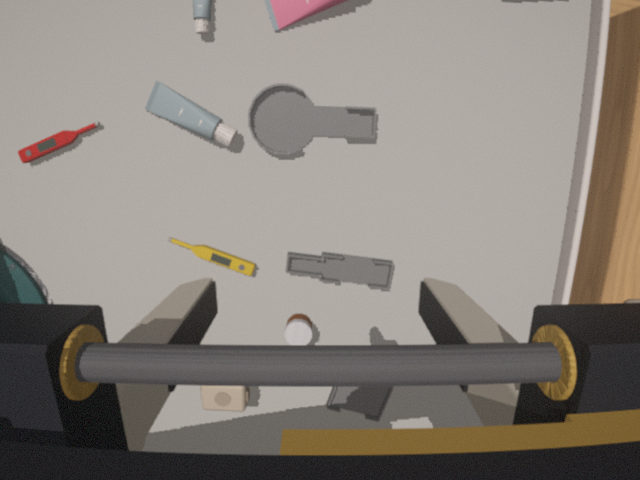

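The left view shows the target tube with its seam at (160,95) and cap at (228,135), and the mirror tray with its head at (283,118) and handle end at (375,123). Now I'll measure.

```bash
cat >> h.py <<'E'
def meas(fn,roi,kind,z):
    im,d,p=load(fn); u0,v0,u1,v1=roi; c=im[v0:v1,u0:u1]; hsv=cv2.cvtColor(c,cv2.COLOR_RGB2HSV); g=c.max(2).astype(int)
    m={'yellow':(hsv[...,1]>120),'dark':(g<118),'beige':(hsv[...,1]>42)&(g>110),'blue':(c[...,2].astype(int)-c[...,0]>8),
       'bluecap':(c[...,2].astype(int)-c[...,0]>8)|(g>178)}[kind].astype(np.uint8)
    m=cv2.morphologyEx(m,cv2.MORPH_CLOSE,np.ones((3,3)))
    cn=max(cv2.findContours(m,0,1)[0],key=cv2.contourArea); q=plane(p,cn[:,0]+[u0,v0],z)[:,:2]
    r=cv2.minAreaRect(q.astype(np.float32)*1000); b=cv2.boxPoints(r)
    e=b[1]-b[0]; f=b[2]-b[1]; e=e if np.hypot(*e)>np.hypot(*f) else f
    print(fn,kind,'c',np.round(r[0]),'size',np.round(r[1],1),'long yaw',round(np.degrees(np.arctan2(e[1],e[0])),1))
    return im,m,q,r
E
python3 - <<'E'
from h import *
V=[]
def M(fn,roi,k,z):
    im,m,q,r=meas(fn,roi,k,z); u0,v0,u1,v1=roi
    c=im[v0:v1,u0:u1].copy(); c[m>0,0]=255; V.append(cv2.resize(c,(190,140)))
    return r,q
M('w1',(145,45,260,105),'yellow',.006);M('w2',(160,225,265,285),'yellow',.006)
M('w1',(272,60,412,118),'dark',.01);M('w2',(275,245,402,290),'dark',.01)
M('w1',(318,205,412,285),'dark',.01); M('w1',(175,210,250,265),'beige',.03)
M('w2',(140,75,245,155),'blue',.012); M('w2',(140,75,245,155),'bluecap',.012)
r,q=M('w2',(240,75,385,160),'dark',.01)
x=q[:,0]; s=q[x<.535]; (c,rad)=cv2.minEnclosingCircle(s.astype(np.float32)*1000); print(c,rad)
cv2.imwrite('pics/m.png',np.vstack([np.hstack(V[:3]),np.hstack(V[3:6]),np.hstack(V[6:9])])[...,::-1])
E
```

```text
w1 yellow c [413. 113.] size [ 18.9 127.9] long yaw -20.9
w2 yellow c [414. 111.] size [ 20.3 127.4] long yaw -20.9
w1 dark c [564.  94.] size [47.  80.7] long yaw -9.4
w2 dark c [566.  98.] size [43.8 80.8] long yaw -10.1
w1 dark c [ 607. -118.] size [72.  27.5] long yaw 71.5
w1 beige c [ 422. -108.] size [56.2 74.9] long yaw -2.9
w2 blue c [387. 316.] size [37.3 96.2] long yaw -27.1
w2 bluecap c [387. 316.] size [37.3 96.2] long yaw -27.1
w2 dark c [507. 318.] size [87.4 47.7] long yaw 47.4
(513.8275756835938, 307.7838439941406) 42.59410858154297
```

View pics/m.png

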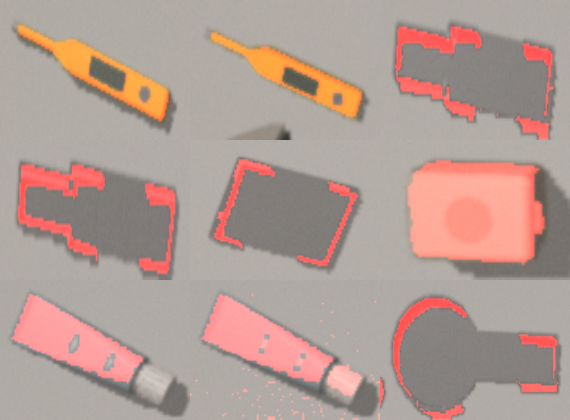

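```bash
sed -i 's/(g<118)/(g<140)/' h.py; python3 - <<'E'
from h import *
V=[]
def M(fn,roi,k,z):
    im,m,q,r=meas(fn,roi,k,z); u0,v0,u1,v1=roi
    c=im[v0:v1,u0:u1].copy(); c[m>0,0]=255; V.append(cv2.resize(c,(260,200)))
    return im,m,q,r
for a in [('w1',(272,60,412,118)),('w2',(275,245,402,290))]:
    im,m,q,r=M(*a,'dark',.01); 
M('w1',(318,205,412,285),'dark',.01)
im,m,q,r=M('w2',(240,75,385,160),'dark',.01)
L=q[q[:,0]<.53]; A=np.c_[2*L,np.ones(len(L))]; s=np.linalg.lstsq(A,(L**2).sum(1),rcond=None)[0]
print('circle',s[:2],np.sqrt(s[2]+(s[:2]**2).sum())); 
h=q[q[:,0]>.585]; print('handle',cv2.minAreaRect(h.astype(np.float32)*1000))
cv2.imwrite('pics/m2.png',np.hstack([np.vstack(V[:2]),np.vstack(V[2:])])[...,::-1])
E
```

```text
w1 dark c [601.  89.] size [ 50. 158.] long yaw -7.5
w2 dark c [602.  90.] size [ 48.8 157.5] long yaw -7.3
w1 dark c [ 639. -128.] size [75.3 96.2] long yaw -17.1
w2 dark c [563. 300.] size [ 98.4 173.4] long yaw -0.0
circle [0.52562525 0.30126199] 0.048939202767590555
handle ((617.676025390625, 296.3384094238281), (63.791587829589844, 47.342124938964844), 0.329431414604187)
```

View pics/m2.png

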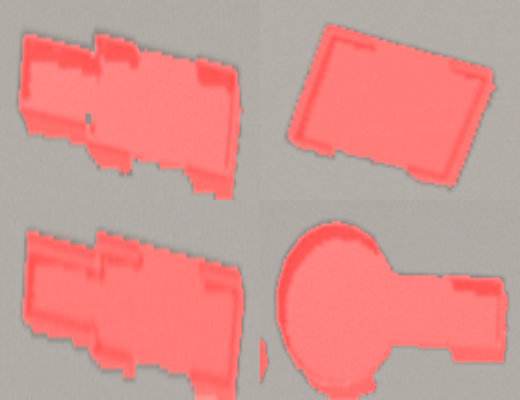

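Measured poses:

| Item | Origin (m) | Yaw |
|---|---|---|
| Tube | (0.402, 0.3085) | axis −27° |
| Thermometer tray | about (0.625, 0.090) | about 172.6° |
| Mirror tray | about (0.585, 0.301) | about 177° |
| Box tray | about (0.6375, −0.126) | −17° |

I'll go to the tube first.

```bash
cat >> h.py <<'E'
from scipy.spatial.transform import Rotation as Ro
def to(x,y,z,yaw):
    s=manip.get_state(); R=Ro.from_euler('xyz',s['tool_rot']); 
    d=R.inv().apply(np.array([x,y,z])-s['ee_pos'])*100
    T=Ro.from_euler('xyz',[np.pi,0,np.radians(yaw)]); T2=Ro.from_euler('xyz',[np.pi,0,np.radians(yaw+180)])
    for t in(T,T2): print('turn',np.degrees((R.inv()*t).as_rotvec()).round(1))
    print('shift cm',d.round(2),'pos',s['ee_pos'].round(4),'t',round(s['time'],2),'q6',s['q'][5].round(2),'F',np.round(s['contact_force'],1),'w',round(s['width'],4))
E
python3 -m jog '[[2,-3.4,0,0,0,0,9.3],[2,-3.4,0,0,0,0,9.3],[2,-3.4,0,0,0,0,9.3],[2,-3.4,0,0,0,0,9.3],[2,-3.4,0,0,0,0,9.3]]'
python3 -m jog '[[0,0,3.2,0,0,-7,9.3],[0,0,3.2,0,0,-7,9.3],[0,0,3.2,0,0,-7,9.3],[0,0,3.2,0,0,-7,9.3],[0,0,3.2,0,0,-7,9.3],[0,0,3.2,0,0,-7,9.3],[0,0,3.2,0,0,-7,9.3],[0,0,3.2,0,0,-7,9.3],[0,0,3.2,0,0,-7,9.3],[0,0,0,0,0,0,9.3]]'
python3 -c "
from h import *
to(.402,.3085,.023,152.9)"
```

```text
time: 2.08
ee_pos: [0.3991, 0.3078, 0.4117]
tool_rot: [-3.141, 0.001, 1.569]
contact_force: [0.1, 0.4, 0.1]
width: 0.0929
grasp_force: 0.0
time: 2.92
ee_pos: [0.3984, 0.3058, 0.1178]
tool_rot: [-3.134, -0.004, 2.675]
contact_force: [-0.9, -1.0, -1.0]
width: 0.0931
grasp_force: 0.0
turn [-0.4 -0.2  0.4]
turn [   0.4   -0.7 -179.6]
shift cm [-0.24  0.47  9.48] pos [0.3984 0.3058 0.1178] t 2.92 q6 -0.5 F [-0.9 -1.  -1. ] w 0.0931
```

```bash
python3 -m jog '[[-0.2,0.5,3,0,0,0,9.3],[0,0,3,0,0,0,9.3],[0,0,2.2,0,0,0,8],[0,0,1.2,0,0,0,7],[0,0,0,0,0,0,6],[0,0,0,0,0,0,3],[0,0,0,0,0,0,1],[0,0,0,0,0,0,1],[0,0,0,0,0,0,1],[0,0,0,0,0,0,1]]'
python3 -m jog '[[0,0,0,0,0,0,1],[0,0,0,0,0,0,1],[0,0,0,0,0,0,1]]'
python3 -c "
from h import *
to(.402,.3085,.023,152.9)"
```

```text
time: 3.75
ee_pos: [0.4046, 0.3121, 0.0312]
tool_rot: [3.141, 0.001, 2.67]
contact_force: [-0.3, -0.9, 1.3]
width: 0.0442
grasp_force: 0.5
time: 4.0
ee_pos: [0.4044, 0.312, 0.0307]
tool_rot: [3.141, 0.0, 2.67]
contact_force: [-1.1, -1.4, 5.2]
width: 0.034
grasp_force: 30.1
turn [0.  0.  0.1]
turn [  -0.     0.  -179.9]
shift cm [ 0.05 -0.42  0.77] pos [0.4044 0.312  0.0307] t 4.0 q6 -0.49 F [-1.1 -1.4  5.2] w 0.034
```

```bash
python3 -m jog '[[0,0,0,0,0,0,5.5],[0,0,0,0,0,0,5.5],[0,-0.1,0.5,0,0,0,5.5],[0,0,0,0,0,0,5.5],[0,0,0,0,0,0,5.5]]'
python3 -c "
from h import *
to(.402,.3085,.023,152.9)"
```

```text
time: 4.42
ee_pos: [0.4035, 0.3108, 0.0248]
tool_rot: [-3.141, -0.0, 2.67]
contact_force: [-0.8, 0.6, -0.3]
width: 0.0544
grasp_force: 0.0
turn [-0.  -0.   0.1]
turn [ 0.000e+00 -1.000e-01 -1.799e+02]
shift cm [ 0.03 -0.27  0.18] pos [0.4035 0.3108 0.0248] t 4.42 q6 -0.49 F [-0.8  0.6 -0.3] w 0.0544
```

```bash
python3 -m jog '[[0,0,0.15,0,0,0,3],[0,0,0,0,0,0,1],[0,0,0,0,0,0,1],[0,0,0,0,0,0,1],[0,0,0,0,0,0,1],[0,0,0,0,0,0,1]]'
python3 -m jog '[[0,0,-1,0,0,0,1],[0,0,-2,0,0,0,1],[0,0,-3,0,0,0,1],[0,0,-4,0,0,0,1],[0,0,-4,0,0,0,1],[0,0,-4,0,0,0,1],[0,0,-4,0,0,0,1],[0,0,-4,0,0,0,1],[0,0,-2,0,0,0,1],[0,0,0,0,0,0,1]]'
python3 -c "
from h import *
to(.50,-.30,.35,90)"
```

```text
time: 4.92
ee_pos: [0.4038, 0.311, 0.0238]
tool_rot: [-3.142, -0.0, 2.67]
contact_force: [-0.0, -0.2, -1.0]
width: 0.0347
grasp_force: 29.9
time: 5.75
ee_pos: [0.4043, 0.3113, 0.3101]
tool_rot: [3.135, 0.004, 2.67]
contact_force: [0.8, -0.0, -0.5]
width: 0.0352
grasp_force: 29.9
turn [ 0.4 -0.  63. ]
turn [   0.     0.5 -117. ]
shift cm [-36.29 -50.1   -4.19] pos [0.4043 0.3113 0.3101] t 5.75 q6 -0.49 F [ 0.8 -0.  -0.5] w 0.0352
```

```bash
python3 -m jog '[[-2.8,-2.7,0,0,0,0,1],[-2.8,-2.7,0,0,0,0,1],[-2.8,-2.7,0,0,0,0,1],[-2.8,-2.7,0,0,0,0,1],[-2.8,-2.7,0,0,0,0,1],[-2.8,-2.7,0,0,0,0,1],[-2.8,-2.7,0,0,0,0,1],[-2.8,-2.7,0,0,0,0,1],[-2.8,-2.7,0,0,0,0,1],[-2.8,-2.7,0,0,0,0,1]]'
python3 -m jog '[[-2.8,-2.7,0,0,0,0,1],[-2.8,-2.7,0,0,0,0,1],[-2.8,-2.7,0,0,0,0,1],[-2.8,-2.7,0,0,0,0,1],[-2.8,-2.7,0,0,0,0,1],[-2.8,-2.7,0,0,0,0,1],[-2.8,-2.7,0,0,0,0,1],[-2.8,-2.7,0,0,0,0,1],[-2.8,-2.7,0,0,0,0,1],[0,0,0,0,0,0,1]]'
python3 -m jog '[[0,0,0,0,0,0,1],[0,0,0,0,0,0,1],[0,0,0,0,0,0,1]]'
python3 -c "
from h import *
to(.65,-.40,.31,153)
save('wrist','w3')"
```

```text
time: 6.58
ee_pos: [0.5305, -0.0587, 0.3036]
tool_rot: [-3.142, -0.0, 2.67]
contact_force: [-0.1, 0.7, 0.0]
width: 0.035
grasp_force: 29.9
time: 7.42
ee_pos: [0.6451, -0.393, 0.3002]
tool_rot: [-3.141, -0.004, 2.667]
contact_force: [-2.2, 1.0, -1.6]
width: 0.0345
grasp_force: 29.9
time: 7.67
ee_pos: [0.6447, -0.3866, 0.3042]
tool_rot: [3.141, 0.0, 2.671]
contact_force: [-0.0, -0.2, -1.0]
width: 0.0349
grasp_force: 29.9
turn [0. 0. 0.]
turn [  -0.    0. -180.]
shift cm [-1.08 -0.95 -0.58] pos [ 0.6447 -0.3866  0.3042] t 7.67 q6 -1.67 F [-0.  -0.2 -1. ] w 0.0349
```

View pics/w3.png

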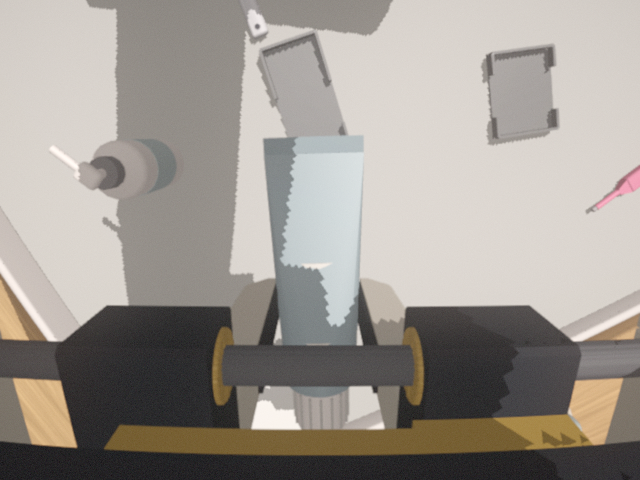

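The tube is held level and hides part of the tray. The tray's near-mirror end has outer corners at (262,50) and (316,33), and its right rim runs to (346,128). The mirror's handle end is at about (258,28).

```bash
python3 - <<'E'
from h import *
im,d,p=load('w3')
cv2.imwrite('pics/c3.png',cv2.resize(im[0:150,230:390],(800,600)[:2] if 0 else (640,600),interpolation=2)[...,::-1])
P=plane(p,[[262,50],[316,33],[346,128]],.014)[:,:2]; print(P.round(4))
e=P[1]-P[0];print('width',np.hypot(*e),'yaw short-90',np.degrees(np.arctan2(e[1],e[0])),'side',np.degrees(np.arctan2(*(P[2]-P[1])[::-1])))
E
```

```text
[[ 0.4756 -0.3649]
 [ 0.4864 -0.3072]
 [ 0.587  -0.3219]]
width 0.05874316572754586 yaw short-90 79.39521455275545 side -8.338721757927372
```

View pics/c3.png

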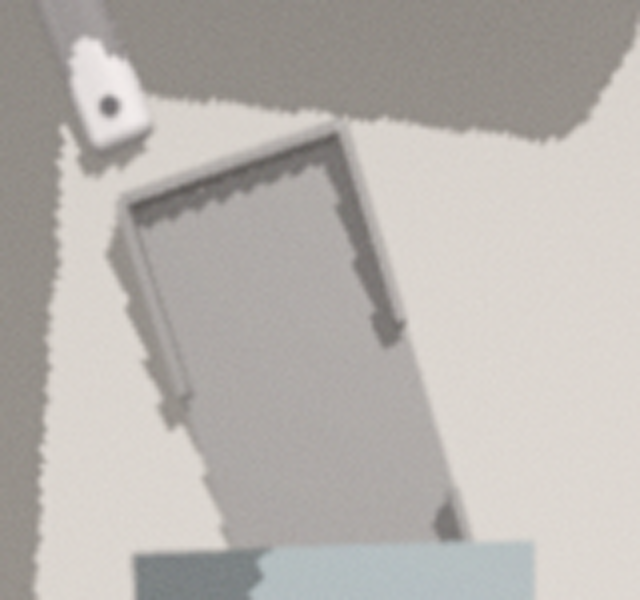

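```bash
python3 - <<'E'
from h import *
im,d,p=load('w3')
P=plane(p,[[260.3,48.7],[316.2,30.3],[330,80],[344,122.5],[276.7,98.7]],.014)[:,:2]*1000; print(P.round(1))
print(np.hypot(*(P[1]-P[0])), np.hypot(*(P[3]-P[2])))
for yaw in(-8.5,-10):
    a=np.radians(yaw); ax=np.array([np.cos(a),np.sin(a)]); la=np.array([-np.sin(a),np.cos(a)])
    print(yaw,'from end',((P[0]+P[1])/2+76*ax).round(1),'from cut',((P[2]+P[3])/2-32*la).round(1),'cut ends',((P[2]+P[4])/2+24*ax).round(1))
to(.558,-.351,.12,171.5)
E
```

```text
[[ 473.7 -365.9]
 [ 484.2 -305.8]
 [ 534.9 -315.2]
 [ 580.9 -321.3]
 [ 526.2 -374.3]]
61.002749808778574 46.34895829733826
-8.5 from end [ 554.1 -347. ] from cut [ 553.2 -349.9] cut ends [ 554.3 -348.3]
-10 from end [ 553.8 -349. ] from cut [ 552.3 -349.8] cut ends [ 554.2 -348.9]
turn [ -0.    0.  -18.4]
turn [1.000e-01 0.000e+00 1.616e+02]
shift cm [ 9.36 -0.77 18.45] pos [ 0.6448 -0.3865  0.3046] t 7.72 q6 -1.67 F [-0.6 -0.  -0.9] w 0.0348
```

```bash
python3 - <<'E'
from h import *
im,d,p=load('w3'); s=manip.get_state(); R=Ro.from_euler('xyz',s['tool_rot'])
print(R.inv().apply(plane(p,[[264,140],[363,137]],.284)-s['ee_pos']).round(4))
to(.554,-.349,.12,171)
E
python3 -m jog '[[2.4,-0.2,2,0,0,0,1],[2.4,-0.2,2,0,0,0,1],[2.4,-0.2,2,0,0,0,1],[2.3,-0.2,2,0,0,0,1],[0,0,3,0,0,-6,1],[0,0,3,0,0,-6,1],[0,0,3,0,0,-6,1],[0,0,0,0,0,0,1],[0,0,0,0,0,0,1]]'
python3 -c "
from h import *
to(.554,-.349,.028,171)"
```

```text
[[ 0.07   -0.0218  0.0205]
 [ 0.0712  0.0195  0.0205]]
turn [ -0.    0.  -17.9]
turn [1.000e-01 0.000e+00 1.621e+02]
shift cm [ 9.81 -0.77 18.45] pos [ 0.6448 -0.3865  0.3046] t 7.72 q6 -1.67 F [-0.6 -0.  -0.9] w 0.0348
time: 8.47
ee_pos: [0.5563, -0.3506, 0.1338]
tool_rot: [3.141, -0.001, 2.982]
contact_force: [0.8, 0.2, 1.1]
width: 0.0351
grasp_force: 29.9
turn [ 0.  -0.1 -0.1]
turn [-1.000e-01 -1.000e-01  1.799e+02]
shift cm [ 0.23  0.12 10.58] pos [ 0.5563 -0.3506  0.1338] t 8.47 q6 -2.01 F [0.8 0.2 1.1] w 0.0351
```

```bash
python3 -m jog '[[-0.2,0.1,3,0,0,0,1],[0,0,3,0,0,0,1],[0,0,2,0,0,0,1],[0,0,1.3,0,0,0,1],[0,0,0,0,0,0,1],[0,0,0,0,0,0,1],[0,0,0,0,0,0,1]]'
python3 -c "
from h import *
to(.554,-.349,.027,171)"
```

```text
time: 9.05
ee_pos: [0.5598, -0.3515, 0.0434]
tool_rot: [-3.14, 0.003, 2.984]
contact_force: [0.7, 0.4, -1.1]
width: 0.0348
grasp_force: 29.9
turn [-0.1  0.2 -0. ]
turn [2.0e-01 1.0e-01 1.8e+02]
shift cm [0.61 0.16 1.64] pos [ 0.5598 -0.3515  0.0434] t 9.05 q6 -2.01 F [ 0.7  0.4 -1.1] w 0.0348
```

```bash
python3 -m jog '[[0.1,0.15,0.5,0,0,0,1],[0,0,0.5,0,0,0,1],[0,0,0.3,0,0,0,1],[0,0,0.2,0,0,0,1],[0,0,0,0,0,0,1],[0,0,0,0,0,0,1],[0,0,0,0,0,0,1]]'
python3 -c "
from h import *
to(.554,-.349,.027,171)"
```

```text
time: 9.63
ee_pos: [0.5581, -0.3492, 0.0266]
tool_rot: [3.141, 0.0, 2.984]
contact_force: [-3.8, 3.6, 7.9]
width: 0.0349
grasp_force: 29.9
turn [ 0.  0. -0.]
turn [  0.  -0. 180.]
shift cm [ 0.41 -0.04 -0.04] pos [ 0.5581 -0.3492  0.0266] t 9.63 q6 -2.01 F [-3.8  3.6  7.9] w 0.0349
```

```bash
python3 -m jog '[[0,0,0,0,0,0,4.2],[0,0,0,0,0,0,5.6],[0,0,0,0,0,0,5.6],[0,0,0,0,0,0,5.6],[0,0,-1.5,0,0,0,5.6],[0,0,-3,0,0,0,5.6],[0,0,-4,0,0,0,5.6],[0,0,-4,0,0,0,5.6],[0,0,-4,0,0,0,5.6],[0,0,-4,0,0,0,7]]'
python3 -m jog '[[0,0,-4,0,0,0,9.3],[0,0,0,0,0,0,9.3]]'
python3 -c "
from h import *
save('wrist','w4')
to(.422,-.108,.026,176)"
```

```text
time: 10.47
ee_pos: [0.5576, -0.349, 0.2342]
tool_rot: [-3.141, 0.001, 2.984]
contact_force: [1.0, -0.3, -0.7]
width: 0.0595
grasp_force: 0.0
time: 10.63
ee_pos: [0.559, -0.35, 0.2815]
tool_rot: [-3.137, 0.01, 2.985]
contact_force: [-0.3, -0.3, 0.7]
width: 0.0713
grasp_force: 0.0
turn [-0.2  0.4 -5. ]
turn [  0.6   0.3 175. ]
shift cm [17.47 21.83 24.92] pos [ 0.5587 -0.3498  0.2772] t 10.68 q6 -2.01 F [ 0.5  0.4 -1.2] w 0.0755
```

View pics/w4.png

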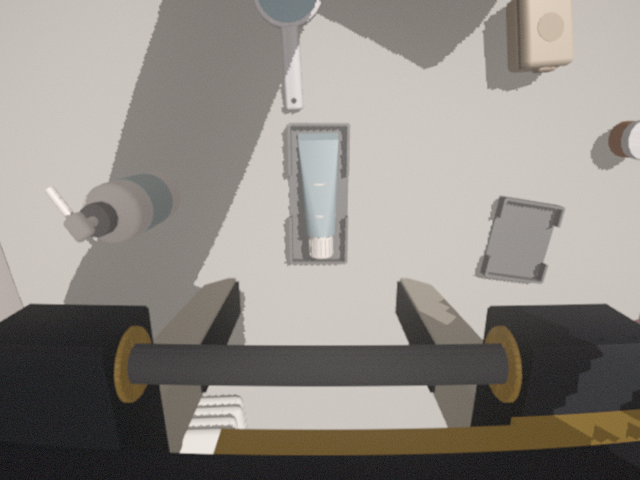

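The tube lies flat in its tray at (320,190). The mirror's handle end is at (293,105), and the box tray corners are (502,198), (560,207), (543,282) and (483,273). Next is the box.

```bash
python3 - <<'E'
from h import *
im,d,p=load('w4')
print(plane(p,[[294,108],[290,40]],.008)[:,:2].round(4)); B=plane(p,[[502,198],[561,207],[543,282],[482,274]],.014)[:,:2]
print(B.round(4),B.mean(0)); e=B-np.roll(B,1,0); print(np.hypot(*e.T),np.degrees(np.arctan2(e[:,1],e[:,0])))
T=plane(p,[[527,0],[525,67],[567,67],[572,0]],.040)[:,:2]; print(T.round(4))
to(.42,-.108,.1,177)
E
python3 -m jog '[[2.8,3.6,0,0,0,-6,9.3],[2.8,3.6,0,0,0,0,9.3],[2.8,3.6,0,0,0,0,9.3],[2.8,3.6,2,0,0,0,9.3],[2.8,3.6,2,0,0,0,9.3],[2.8,2.0,3,0,0,0,9.3],[0,0,3,0,0,0,9.3],[0,0,3,0,0,0,9.3],[0,0,0,0,0,0,9.3],[0,0,0,0,0,0,9.3]]'
python3 -c "
from h import *
to(.42,-.108,.026,177)
save('wrist','w5')"
```

```text
[[ 0.4581 -0.3583]
 [ 0.3932 -0.3513]]
[[ 0.5821 -0.1534]
 [ 0.6018 -0.087 ]
 [ 0.6871 -0.1078]
 [ 0.6654 -0.1792]] [ 0.63410875 -0.13185278]
[0.08725858 0.06921379 0.08773622 0.07458295] [ 162.78184009   73.41379951  -13.70779884 -106.87217128]
[[ 0.3952 -0.1297]
 [ 0.4543 -0.1359]
 [ 0.4589 -0.094 ]
 [ 0.399  -0.0854]]
turn [-0.2  0.4 -6. ]
turn [  0.6   0.3 174. ]
shift cm [17.61 21.77 17.52] pos [ 0.5587 -0.3498  0.2772] t 10.68 q6 -2.01 F [ 0.5  0.4 -1.2] w 0.0755
time: 11.52
ee_pos: [0.4214, -0.162, 0.1495]
tool_rot: [3.141, -0.002, 3.089]
contact_force: [-0.0, -0.5, 0.5]
width: 0.0932
grasp_force: 0.0
turn [ 0.1 -0.1  0. ]
turn [ 2.0e-01  1.0e-01 -1.8e+02]
shift cm [ 0.39  5.37 12.36] pos [ 0.4214 -0.162   0.1495] t 11.52 q6 -1.94 F [-0.  -0.5  0.5] w 0.0932
```

View pics/w5.png

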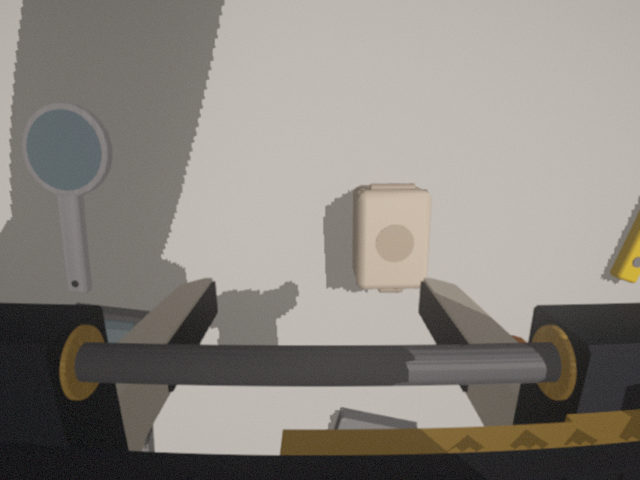

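The box top has corners at (357,192), (430,190), (428,287) and (358,287), with its tab at the bottom. The mirror's head is at (66,149) and its handle end at (78,290).

```bash
python3 - <<'E'
from h import *
im,d,p=load('w5')
T=plane(p,[[357,191],[430,190],[428,288],[358,288]],.042)[:,:2]; print(T.round(4),T.mean(0))
H=plane(p,[[66,149.5],[78,291]],.009)[:,:2];print('mirror',H.round(4),np.hypot(*(H[0]-H[1])),np.degrees(np.arctan2(*(H[0]-H[1])[::-1])))
to(*T.mean(0),.026,177)
E
```

```text
[[ 0.3871 -0.1339]
 [ 0.3888 -0.0857]
 [ 0.4579 -0.0856]
 [ 0.4552 -0.135 ]] [ 0.42225509 -0.11003949]
mirror [[ 0.348  -0.3462]
 [ 0.4606 -0.3601]] 0.11349669639069122 172.99115089699262
turn [ 0. -0. -0.]
turn [ -0.  -0. 180.]
shift cm [ 0.27  5.23 12.51] pos [ 0.4222 -0.1624  0.1511] t 11.57 q6 -1.94 F [ 0.3 -0.2  0.3] w 0.0928
```

```bash
python3 -m jog '[[0.1,1.8,0,0,0,-1,9.3],[0,1.8,0,0,0,0,9.3],[0,1.6,1,0,0,0,9.3],[0,0,3,0,0,0,9.3],[0,0,3,0,0,0,9.3],[0,0,2,0,0,0,9.3],[0,0,0,0,0,0,9.3],[0,0,0,0,0,0,9.3]]'
python3 -c "
from h import *
to(.4222,-.110,.026,178)"
```

```text
time: 12.23
ee_pos: [0.4238, -0.1106, 0.0614]
tool_rot: [-3.142, 0.0, 3.106]
contact_force: [0.2, -0.8, -0.1]
width: 0.0931
grasp_force: 0.0
turn [-0.  0. -0.]
turn [  0.   0. 180.]
shift cm [0.16 0.06 3.54] pos [ 0.4238 -0.1106  0.0614] t 12.23 q6 -1.85 F [ 0.2 -0.8 -0.1] w 0.0931
```

```bash
python3 -m jog '[[0.1,0,1.5,0,0,0,9.3],[0,0,1.5,0,0,0,9.3],[0,0,0.5,0,0,0,8],[0,0,0,0,0,0,6],[0,0,0,0,0,0,4.5],[0,0,0,0,0,0,3],[0,0,0,0,0,0,3],[0,0,0,0,0,0,3],[0,0,0,0,0,0,3]]'
python3 -c "
from h import *
to(.4222,-.110,.026,178)"
```

```text
time: 12.98
ee_pos: [0.4224, -0.1103, 0.0255]
tool_rot: [-3.141, 0.001, 3.107]
contact_force: [0.2, 0.9, -0.8]
width: 0.0507
grasp_force: 0.0
turn [-0.  0.  0.]
turn [-1.0e-01 -0.0e+00 -1.8e+02]
shift cm [ 0.02  0.03 -0.05] pos [ 0.4224 -0.1103  0.0255] t 12.98 q6 -1.85 F [ 0.2  0.9 -0.8] w 0.0507
```

```bash
python3 -m jog '[[0,0,0,0,0,0,3],[0,0,0,0,0,0,3],[0,0,0,0,0,0,3],[0,0,-1,0,0,0,3],[0,0,-3,0,0,0,3],[0,0,-4,0,0,0,3],[0,0,-4,0,0,0,3],[0,0,-3,0,0,0,3],[0,0,0,0,0,0,3],[0,0,0,0,0,0,3]]'
python3 -c "
from h import *
to(.636,-.129,.15,163.5)"
```

```text
time: 13.82
ee_pos: [0.4226, -0.1104, 0.1769]
tool_rot: [-3.141, 0.003, 3.107]
contact_force: [0.1, -0.4, -2.0]
width: 0.0499
grasp_force: 30.0
turn [-0.   0.2 14.5]
turn [  -0.2   -0.  -165.5]
shift cm [-21.38  -1.12   2.75] pos [ 0.4226 -0.1104  0.1769] t 13.82 q6 -1.85 F [ 0.1 -0.4 -2. ] w 0.0499
```

```bash
python3 -m jog '[[-3.7,0,-1,0,0,0,3],[-3.7,0,-1,0,0,0,3],[-3.7,0,-1,0,0,0,3],[-3.7,0,-1,0,0,0,3],[-3.7,0,-1,0,0,0,3],[-3.7,0,-1,0,0,0,3],[-3.7,0,0,0,0,0,3],[-3.7,0,0,0,0,0,3],[-3.7,0,0,0,0,0,3],[-3.7,0,0,0,0,0,3]]'
python3 -m jog '[[0,0,0,0,0,0,3],[0,0,0,0,0,0,3]]'
python3 -c "
from h import *
to(.636,-.129,.15,163.5)
save('wrist','w6')"
```

```text
time: 14.65
ee_pos: [0.7932, -0.123, 0.2324]
tool_rot: [3.141, -0.003, 3.107]
contact_force: [0.1, -0.2, -0.4]
width: 0.0496
grasp_force: 30.0
time: 14.82
ee_pos: [0.7926, -0.123, 0.2302]
tool_rot: [3.141, -0.006, 3.107]
contact_force: [-0.3, -0.0, -0.7]
width: 0.0498
grasp_force: 30.0
turn [ 0.  -0.3 14.5]
turn [   0.5    0.  -165.5]
shift cm [15.59 -1.15  8.11] pos [ 0.7926 -0.123   0.2302] t 14.82 q6 -1.72 F [-0.3 -0.  -0.7] w 0.0498
```

View pics/w6.png

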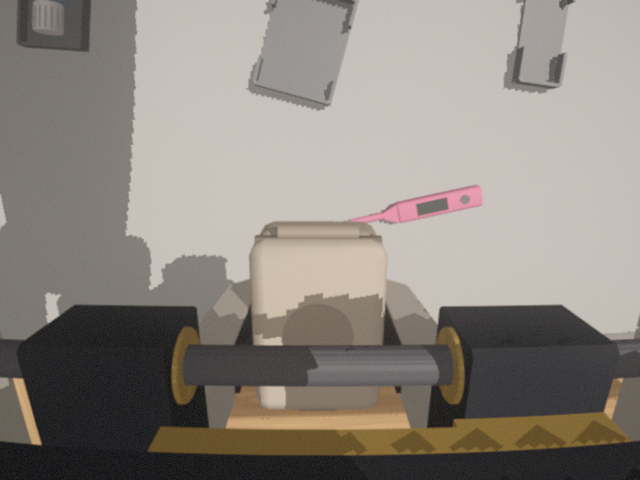

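The box is held squarely. The box tray's near outer corners are (254,86) and (331,104). The pink thermometer at (440,203) is well below the gripper.

```bash
python3 - <<'E'
from h import *
im,d,p=load('w6')
P=plane(p,[[254,86],[331,104],[356,3]],.014)[:,:2]; e=P[0]-P[1]; print(P.round(4),np.hypot(*e),np.degrees(np.arctan2(e[1],e[0])))
q=P[2]-P[1]; print('side',np.degrees(np.arctan2(q[1],q[0])))
for yaw in(162,164):
    a=np.radians(yaw); print((P[0]+P[1])/2+.046*np.array([np.cos(a),np.sin(a)]))
Q=plane(p,[[512,82],[558,87]],.014)[:,:2]; print('thermo tray end',Q.round(4),Q.mean(0))
E
```

```text
[[ 0.6735 -0.1744]
 [ 0.6915 -0.1067]
 [ 0.6079 -0.0829]] 0.07008821027105948 -104.8741201923971
side 164.12280714352053
[ 0.63879437 -0.12636297]
[ 0.63832493 -0.12789843]
thermo tray end [[0.6753 0.0572]
 [0.6794 0.1017]] [0.67737399 0.07946025]
```

```bash
python3 -m jog '[[3.9,-0.25,2,0,0,0,3],[3.9,-0.25,2,0,0,0,3],[3.9,-0.25,2,0,0,0,3],[3.8,-0.25,2,0,0,0,3],[0,0,1,0,0,7,3],[0,0,1,0,0,7,3],[0,0,0,0,0,0,3],[0,0,0,0,0,0,3],[0,0,0,0,0,0,3]]'
python3 -c "
from h import *
to(.637,-.128,.029,164)"
```

```text
time: 15.62
ee_pos: [0.6438, -0.1275, 0.1398]
tool_rot: [3.142, 0.001, 2.867]
contact_force: [-0.3, -1.0, -0.1]
width: 0.0498
grasp_force: 30.0
turn [0.  0.1 0.2]
turn [-1.000e-01  0.000e+00 -1.798e+02]
shift cm [ 0.65 -0.23 11.08] pos [ 0.6438 -0.1275  0.1398] t 15.62 q6 -1.53 F [-0.3 -1.  -0.1] w 0.0498
```

```bash
python3 -m jog '[[0.6,-0.2,3,0,0,0,3],[0,0,3,0,0,0,3],[0,0,2.5,0,0,0,3],[0,0,0.8,0,0,0,3],[0,0,0,0,0,0,3],[0,0,0,0,0,0,3],[0,0,0,0,0,0,3]]'
python3 -c "
from h import *
to(.637,-.128,.029,164)"
```

```text
time: 16.2
ee_pos: [0.6386, -0.128, 0.0479]
tool_rot: [3.142, 0.003, 2.863]
contact_force: [-0.4, -0.8, -1.4]
width: 0.0496
grasp_force: 30.0
turn [0.  0.2 0. ]
turn [  -0.2    0.  -180. ]
shift cm [ 0.16 -0.04  1.89] pos [ 0.6386 -0.128   0.0479] t 16.2 q6 -1.53 F [-0.4 -0.8 -1.4] w 0.0496
```

```bash
python3 -m jog '[[0.1,0,0.7,0,0,0,3],[0,0,0.5,0,0,0,3],[0,0,0.4,0,0,0,3],[0,0,0.3,0,0,0,3],[0,0,0,0,0,0,3],[0,0,0,0,0,0,3],[0,0,0,0,0,0,3]]'
python3 -c "
from h import *
to(.637,-.128,.029,164)"
```

```text
time: 16.78
ee_pos: [0.6368, -0.1276, 0.028]
tool_rot: [-3.142, 0.001, 2.863]
contact_force: [-7.8, 2.6, 15.8]
width: 0.0499
grasp_force: 30.0
turn [-0.  0.  0.]
turn [-1.0e-01 -0.0e+00 -1.8e+02]
shift cm [-0.03 -0.04 -0.1 ] pos [ 0.6368 -0.1276  0.028 ] t 16.78 q6 -1.53 F [-7.8  2.6 15.8] w 0.0499
```

```bash
python3 -m jog '[[0,0,-0.1,0,0,0,5.5],[0,0,0,0,0,0,7],[0,0,0,0,0,0,7],[0,0,-1.5,0,0,0,7],[0,0,-3,0,0,0,7],[0,0,-4,0,0,0,7],[0,0,-4,0,0,0,7],[0,0,-4,0,0,0,7],[0,0,0,0,0,0,7]]'
python3 -m jog '[[2.6,2.5,-1,0,0,0,5],[2.6,2.5,-1,0,0,0,5],[2.6,2.5,-1,0,0,0,5],[2.6,2.5,-1,0,0,0,5],[2.6,2.5,0,0,0,0,5],[2.6,2.5,0,0,0,0,5],[0,0,0,0,0,0,5],[0,0,0,0,0,0,5],[0,0,0,0,0,0,5]]'
python3 -c "
from h import *
to(.435,.105,.022,159)
save('wrist','w7')"
```

```text
time: 17.53
ee_pos: [0.6386, -0.128, 0.203]
tool_rot: [3.141, 0.011, 2.862]
contact_force: [0.4, -0.8, 1.2]
width: 0.0702
grasp_force: 0.0
time: 18.28
ee_pos: [0.5281, 0.0596, 0.2333]
tool_rot: [3.142, 0.001, 2.863]
contact_force: [0.7, -1.6, -0.2]
width: 0.05
grasp_force: 0.0
turn [0. 0. 5.]
turn [-1.00e-01  0.00e+00 -1.75e+02]
shift cm [10.22  1.81 21.12] pos [0.5281 0.0596 0.2333] t 18.28 q6 -1.23 F [ 0.7 -1.6 -0.2] w 0.05
```

View pics/w7.png

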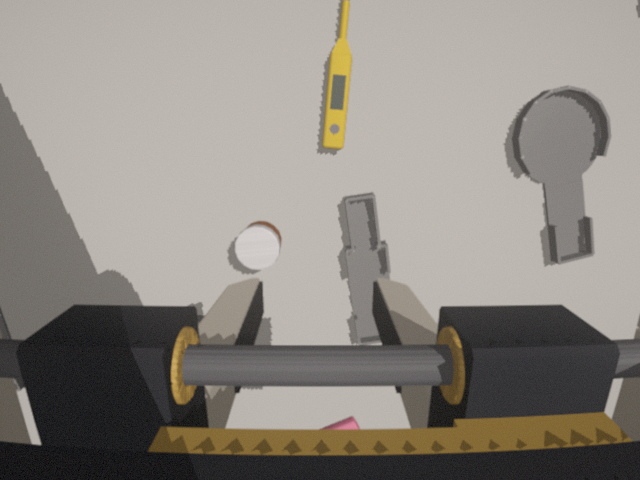

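The yellow thermometer's handle end is at (333,148) with its axis running through (342,42). The thermometer tray's channel end has corners (343,197) and (375,193). The mirror tray's handle-end corners are (549,264) and (593,250), and its circle spans (514..609, 87..183).

```bash
python3 - <<'E'
from h import *
im,d,p=load('w7')
P=plane(p,[[333.5,149],[342,42]],.010)[:,:2]; a=P[1]-P[0]; L=np.hypot(*a); a/=L
print('therm',P.round(4),L,'yaw',np.degrees(np.arctan2(a[1],a[0])),'org',P[0]+.042*a)
T=plane(p,[[343,197],[375.5,193]],.014)[:,:2]; e=T[1]-T[0]; print('ttray',T.round(4),np.hypot(*e),np.degrees(np.arctan2(e[1],e[0]))+90)
Md=T.mean(0)
for y in(172.5,175): 
    b=np.radians(y); print(y,Md-.103*np.array([np.cos(b),np.sin(b)]))
M=plane(p,[[549.5,264],[593,250]],.014)[:,:2]; e=M[1]-M[0]; print('mtray',M.round(4),np.hypot(*e),np.degrees(np.arctan2(e[1],e[0]))+90,M.mean(0))
c=cv2.cvtColor(im,cv2.COLOR_RGB2GRAY)
C=plane(p,[[570,87],[609,130],[514,140]],.014)[:,:2]*1000
A=np.c_[2*C,np.ones(3)]; s=np.linalg.solve(A,(C**2).sum(1)); print('circ',s[:2],np.sqrt(s[2]+(s[:2]**2).sum()),C.round(1))
print(meas('w7',(310,0,365,160),'yellow',.010)[3])
E
```

```text
therm [[0.4746 0.0906]
 [0.3871 0.1227]] 0.09320482170866098 yaw 159.8765160480523 org [0.43515126 0.10505231]
ttray [[0.5195 0.0873]
 [0.5242 0.1177]] 0.030744604072554582 171.2036942415681
172.5 [0.62400309 0.08903814]
175 [0.62449233 0.09350529]
mtray [[0.6421 0.2719]
 [0.6405 0.3195]] 0.04756658565099345 181.94704862770755 [0.64127279 0.29570991]
circ [522.87792038 301.09177563] 47.92972925532834 [[477.2 315.7]
 [525.4 349. ]
 [511.  254.7]]
w7 yellow c [414. 112.] size [ 19.  127.4] long yaw -21.0
((413.7105712890625, 112.36942291259766), (18.99815559387207, 127.37850189208984), 69.01110076904297)
```

```bash
python3 -m jog '[[3.4,0.6,2,0,0,0,5],[3.4,0.6,3,0,0,0,5],[3.4,0.6,3,0,0,0,5],[0,0,3,0,0,5,5],[0,0,3,0,0,0,5],[0,0,2,0,0,0,5],[0,0,0,0,0,0,5],[0,0,0,0,0,0,5],[0,0,0,0,0,0,5]]'
python3 -c "
from h import *
to(.435,.105,.022,159)
im,d,p=save('wrist','w8'); meas('w8',(200,0,440,400),'yellow',.01)"
```

```text
time: 19.08
ee_pos: [0.4414, 0.102, 0.0795]
tool_rot: [3.141, 0.001, 2.774]
contact_force: [-0.6, -0.5, 0.8]
width: 0.0499
grasp_force: 0.0
turn [ 0.   0.1 -0.1]
turn [ 1.000e-01 -1.000e-01  1.799e+02]
shift cm [0.71 0.05 5.75] pos [0.4414 0.102  0.0795] t 19.08 q6 -1.03 F [-0.6 -0.5  0.8] w 0.0499
w8 yellow c [414. 113.] size [ 19.3 127.7] long yaw -20.5
```

```bash
python3 -m jog '[[0.6,0,2.5,0,0,0,5],[0,0,2,0,0,0,5],[0,0,1.2,0,0,0,5],[0,0,0,0,0,0,5],[0,0,0,0,0,0,5],[0,0,0,0,0,0,5]]'
python3 -c "
from h import *
to(.435,.105,.022,159)"
```

```text
time: 19.63
ee_pos: [0.4355, 0.1046, 0.0221]
tool_rot: [3.141, 0.001, 2.775]
contact_force: [0.7, 0.5, -1.0]
width: 0.05
grasp_force: 0.0
turn [ 0.   0.1 -0. ]
turn [ 1.0e-01 -1.0e-01  1.8e+02]
shift cm [0.06 0.02 0.01] pos [0.4355 0.1046 0.0221] t 19.63 q6 -1.03 F [ 0.7  0.5 -1. ] w 0.05
```

```bash
python3 -m jog '[[0,0,0,0,0,0,3],[0,0,0,0,0,0,1],[0,0,0,0,0,0,0.5],[0,0,0,0,0,0,0.5],[0,0,0,0,0,0,0.5],[0,0,-1,0,0,0,0.5],[0,0,-3,0,0,0,0.5],[0,0,-4,0,0,0,0.5],[0,0,-4,0,0,0,0.5],[0,0,0,0,0,0,0.5]]'
python3 -m jog '[[0,0,0,0,0,0,0.5],[0,0,0,0,0,0,0.5]]'
python3 -c "
from h import *
to(.6245,.0875,.12,171.6)"
```

```text
time: 20.47
ee_pos: [0.4371, 0.105, 0.1495]
tool_rot: [3.137, 0.008, 2.775]
contact_force: [1.1, 0.0, 2.4]
width: 0.0195
grasp_force: 30.0
time: 20.63
ee_pos: [0.4346, 0.1045, 0.141]
tool_rot: [3.141, 0.0, 2.775]
contact_force: [-0.2, -0.2, -0.2]
width: 0.0199
grasp_force: 30.0
turn [  0.    0.  -12.6]
turn [  0.   -0.  167.4]
shift cm [-18.34   5.21   2.1 ] pos [0.4346 0.1045 0.141 ] t 20.63 q6 -1.03 F [-0.2 -0.2 -0.2] w 0.0199
```

```bash
python3 -m jog '[[-3,0.87,0,0,0,0,0.5],[-3,0.87,0,0,0,0,0.5],[-3,0.87,0,0,0,0,0.5],[-3,0.87,0,0,0,0,0.5],[-3,0.87,0,0,0,0,0.5],[-3,0.87,1,0,0,0,0.5],[0,0,2,0,0,-6.3,0.5],[0,0,1,0,0,-6.3,0.5],[0,0,0,0,0,0,0.5],[0,0,0,0,0,0,0.5]]'
python3 -c "
from h import *
to(.6245,.0875,.0255,171.6)
im,d,p=save('wrist','w9'); im,m,q,r=meas('w9',(200,0,440,400),'yellow',.11)
s=manip.get_state(); print((cv2.boxPoints(r)/1000).round(4))"
```

```text
time: 21.47
ee_pos: [0.6208, 0.0887, 0.0995]
tool_rot: [-3.141, -0.003, 2.992]
contact_force: [-0.1, 0.7, -0.1]
width: 0.0198
grasp_force: 30.0
turn [-0.  -0.2 -0.2]
turn [-3.000e-01  1.000e-01  1.798e+02]
shift cm [-0.41 -0.06  7.39] pos [0.6208 0.0887 0.0995] t 21.47 q6 -1.32 F [-0.1  0.7 -0.1] w 0.0198
w9 yellow c [584.  95.] size [17.7 92.2] long yaw -8.3
[[0.5369 0.093 ]
 [0.6281 0.0796]
 [0.6307 0.0971]
 [0.5394 0.1104]]
```

```bash
python3 -m jog '[[-0.4,-0.1,2.5,0,0,0,0.5],[0,0,2,0,0,0,0.5],[0,0,1.4,0,0,0,0.5],[0,0,0,0,0,0,0.5],[0,0,0,0,0,0,0.5],[0,0,0,0,0,0,0.5]]'
python3 -c "
from h import *
to(.6245,.0875,.0255,171.6)"
```

```text
time: 22.02
ee_pos: [0.6259, 0.0873, 0.0436]
tool_rot: [3.141, 0.002, 2.994]
contact_force: [0.5, 0.2, -0.5]
width: 0.0198
grasp_force: 30.0
turn [ 0.   0.1 -0. ]
turn [ 1.0e-01 -0.0e+00  1.8e+02]
shift cm [ 0.15 -0.    1.81] pos [0.6259 0.0873 0.0436] t 22.02 q6 -1.33 F [ 0.5  0.2 -0.5] w 0.0198
```

```bash
python3 -m jog '[[0.1,0,0.7,0,0,0,0.5],[0,0,0.5,0,0,0,0.5],[0,0,0.3,0,0,0,0.5],[0,0,0.25,0,0,0,0.5],[0,0,0,0,0,0,0.5],[0,0,0,0,0,0,0.5],[0,0,0,0,0,0,0.5]]'
python3 -c "
from h import *
to(.6245,.0875,.0255,171.6)"
```

```text
time: 22.6
ee_pos: [0.6244, 0.0873, 0.0245]
tool_rot: [3.142, 0.0, 2.995]
contact_force: [0.4, 0.2, -0.2]
width: 0.0201
grasp_force: 30.0
turn [ 0.  0. -0.]
turn [  0.  -0. 180.]
shift cm [-0.01  0.02 -0.1 ] pos [0.6244 0.0873 0.0245] t 22.6 q6 -1.33 F [ 0.4  0.2 -0.2] w 0.0201
```

```bash
python3 -m jog '[[0,0,0.08,0,0,0,0.5],[0,0,0,0,0,0,0.5],[0,0,0,0,0,0,0.5]]'; python3 -m jog '[[0,0,0.05,0,0,0,0.5],[0,0,0,0,0,0,0.5],[0,0,0,0,0,0,0.5]]'
```

```text
time: 22.85
ee_pos: [0.6245, 0.0873, 0.0244]
tool_rot: [3.142, 0.0, 2.995]
contact_force: [-4.2, 0.0, 8.8]
width: 0.0196
grasp_force: 30.0
time: 23.1
ee_pos: [0.6245, 0.0874, 0.0244]
tool_rot: [3.142, 0.0, 2.995]
contact_force: [-8.2, -1.1, 14.2]
width: 0.0194
grasp_force: 30.0
```

```bash
python3 -m jog '[[0,0,-0.1,0,0,0,2.5],[0,0,0,0,0,0,4],[0,0,0,0,0,0,4],[0,0,-2,0,0,0,4],[0,0,-4,0,0,0,4],[0,0,-4,0,0,0,4],[-3,0,-4,0,0,0,5],[-3,0,-3,0,0,0,5],[0,0,0,0,0,0,5],[0,0,0,0,0,0,5]]'
python3 -c "
from h import *
im,d,p=save('wrist','w10'); im,m,q,r=meas('w10',(200,0,440,440),'yellow',.012)
print((cv2.boxPoints(r)/1000).round(4)); to(.4095,-.3536,.25,173)"
```

```text
time: 23.93
ee_pos: [0.6796, 0.0792, 0.1882]
tool_rot: [3.141, 0.002, 2.995]
contact_force: [-0.6, -0.1, -0.7]
width: 0.0498
grasp_force: 0.0
w10 yellow c [601.  91.] size [ 19.1 126.4] long yaw -8.0
[[0.5368 0.0905]
 [0.662  0.0728]
 [0.6646 0.0917]
 [0.5395 0.1094]]
turn [-0.  -0.  -1.4]
turn [ -0.    0.  178.6]
shift cm [ 20.26 -46.76  -6.35] pos [0.6783 0.0793 0.1864] t 23.98 q6 -1.34 F [-0.9 -0.2 -0.7] w 0.0502
```

```bash
python3 -m jog '[[1,-3.6,-1,0,0,-1.4,5],[1,-3.6,-1,0,0,0,5],[1,-3.6,-1,0,0,0,5],[1,-3.6,-1,0,0,0,5],[1,-3.6,0,0,0,0,5],[1,-3.6,0,0,0,0,5],[1,-3.6,0,0,0,0,5],[1,-3.6,0,0,0,0,5],[1,-3.6,0,0,0,0,5],[1,-3.6,0,0,0,0,5]]'
python3 -m jog '[[1,-3.6,0,0,0,0,5],[1,-3.6,0,0,0,0,5],[1,-3.6,0,0,0,0,5],[0,0,0,0,0,0,5],[0,0,0,0,0,0,5],[0,0,0,0,0,0,5]]'
python3 - <<'E'
from h import *
im,d,p=save('wrist','w11'); to(.4095,-.3536,.022,173)
E=np.array(p['extrinsics']); 
def proj(P):
    f=240/np.tan(np.radians(p['vfov'])/2); c=(E@np.append(P,1))[:3]; s=np.array([c[0],-c[1]])/-c[2]; s*=1+p['k1']*(s@s); return s*f+[p['cx'],p['cy']]
print([proj(np.array(a)).round() for a in[(.348,-.346,.009),(.4606,-.36,.009),(.4095,-.3536,.011)]])
# handle lateral profile in depth: heights above shelf around the mirror
vv,uu=np.mgrid[0:480,0:640]; P=deproj(p,np.c_[uu.ravel(),vv.ravel()],d.ravel())
s=(d.ravel()>0)&(P[:,2]>.0055)&(P[:,2]<.02)&(P[:,0]>.30)&(P[:,0]<.468)&(P[:,1]>-.42)&(P[:,1]<-.28)
Q=P[s,:2]; h=Q[(Q[:,0]>.385)&(Q[:,0]<.475)]; print(len(h),cv2.minAreaRect((h*1000).astype(np.float32)))
hd=Q[Q[:,0]<.383]; print('head',cv2.minEnclosingCircle((hd*1000).astype(np.float32)))
for x in np.arange(.39,.47,.01):
    t=Q[abs(Q[:,0]-x)<.003]; print(round(x,3),t[:,1].min().round(4) if len(t) else 0,t[:,1].max().round(4) if len(t) else 0,len(t))
E
```

```text
time: 24.82
ee_pos: [0.5324, -0.2662, 0.2252]
tool_rot: [3.141, -0.002, 3.02]
contact_force: [0.8, -0.7, 1.3]
width: 0.0497
grasp_force: 0.0
time: 25.32
ee_pos: [0.4909, -0.3682, 0.2257]
tool_rot: [3.14, -0.001, 3.019]
contact_force: [-0.1, 0.9, 0.5]
width: 0.0498
grasp_force: 0.0
turn [ 0.1 -0.1  0. ]
turn [ 1.0e-01  1.0e-01 -1.8e+02]
shift cm [ 8.28  0.4  20.41] pos [ 0.4914 -0.3678  0.2261] t 25.37 q6 -2.13 F [-0.3 -0.2  0. ] w 0.0505
[array([321.,  51.]), array([321., 181.]), array([321., 124.])]
1725 ((422.4430236816406, -355.21649169921875), (18.088600158691406, 77.19746398925781), 83.44634246826172)
head ((348.3180847167969, -347.9189758300781), 35.72919845581055)
0.39 -0.3606 -0.3431 142
0.4 -0.3619 -0.3437 143
0.41 -0.3629 -0.3444 143
0.42 -0.3635 -0.3457 136
0.43 -0.3647 -0.3468 136
0.44 -0.366 -0.3478 132
0.45 -0.3672 -0.349 132
0.46 -0.3671 -0.3501 76
```

```bash
python3 -m jog '[[3,0.1,3,0,0,0,5],[3,0.1,3,0,0,0,5],[2.7,0.1,3,0,0,0,5],[0,0,3,0,0,0,5],[0,0,2.5,0,0,0,5],[0,0,0,0,0,0,5],[0,0,0,0,0,0,5],[0,0,0,0,0,0,5]]'
python3 -c "
from h import *
to(.403,-.353,.022,173.5)"
```

```text
time: 26.03
ee_pos: [0.4074, -0.3554, 0.0847]
tool_rot: [-3.141, 0.001, 3.021]
contact_force: [0.4, 0.4, 0.6]
width: 0.0501
grasp_force: 0.0
turn [-0.   0.1 -0.4]
turn [1.000e-01 1.000e-01 1.796e+02]
shift cm [0.47 0.19 6.27] pos [ 0.4074 -0.3554  0.0847] t 26.03 q6 -2.21 F [0.4 0.4 0.6] w 0.0501
```

```bash
python3 -m jog '[[0.3,0.15,2.5,0,0,0,5],[0,0,2.2,0,0,0,5],[0,0,1.4,0,0,0,5],[0,0,0,0,0,0,5],[0,0,0,0,0,0,5],[0,0,0,0,0,0,5]]'
python3 -c "
from h import *
to(.403,-.353,.022,173.5)"
```

```text
time: 26.53
ee_pos: [0.4046, -0.3543, 0.0242]
tool_rot: [-3.14, 0.002, 3.02]
contact_force: [0.3, 0.2, -0.4]
width: 0.0501
grasp_force: 0.0
turn [-0.1  0.1 -0.5]
turn [2.000e-01 1.000e-01 1.795e+02]
shift cm [0.18 0.11 0.22] pos [ 0.4046 -0.3543  0.0242] t 26.53 q6 -2.22 F [ 0.3  0.2 -0.4] w 0.0501
```

```bash
python3 -m jog '[[0.1,0.1,0.2,0,0,0,4],[0,0,0,0,0,0,3],[0,0,0,0,0,0,1],[0,0,0,0,0,0,0.5],[0,0,0,0,0,0,0.5],[0,0,0,0,0,0,0.5],[0,0,0,0,0,0,0.5],[0,0,0,0,0,0,0.5]]'
python3 -m jog '[[0,0,-0.5,0,0,0,0.5],[0,0,-1.5,0,0,0,0.5],[0,0,-3,0,0,0,0.5],[0,0,-3,0,0,0,0.5],[0,0,-4,0,0,0,0.5],[0,0,-4,0,0,0,0.5],[0,0,-4,0,0,0,0.5],[0,0,0,0,0,0,0.5],[0,0,0,0,0,0,0.5]]'
python3 -c "
from h import *
to(.585,.30,.2,177.5)"
```

```text
time: 27.2
ee_pos: [0.4028, -0.3527, 0.0203]
tool_rot: [-3.141, 0.0, 3.019]
contact_force: [-1.6, 1.1, 3.9]
width: 0.0176
grasp_force: 29.9
time: 27.95
ee_pos: [0.4033, -0.353, 0.2226]
tool_rot: [-3.139, 0.003, 3.019]
contact_force: [0.2, 0.0, -1.9]
width: 0.0176
grasp_force: 29.9
turn [-0.1  0.2 -4.5]
turn [  0.3   0.2 175.5]
shift cm [-10.08  67.03   2.13] pos [ 0.4033 -0.353   0.2226] t 27.95 q6 -2.22 F [ 0.2  0.  -1.9] w 0.0176
```

```bash
python3 -m jog '[[-1,3.4,-0.5,0,0,0,0.5],[-1,3.6,-0.5,0,0,0,0.5],[-1,3.6,0,0,0,0,0.5],[-1,3.6,0,0,0,0,0.5],[-1.1,3.6,0,0,0,0,0.5],[-1.1,3.6,0,0,0,0,0.5],[-1.1,3.6,0,0,0,0,0.5],[-1.1,3.6,0,0,0,0,0.5],[-1.1,3.6,0,0,0,0,0.5],[-1.1,3.6,0,0,0,0,0.5]]'
python3 -m jog '[[-1.1,3.6,0,0,0,0,0.5],[-1.1,3.6,0,0,0,0,0.5],[-1.1,3.6,0,0,0,0,0.5],[-1.1,3.6,0,0,0,0,0.5],[-1.1,3.6,0,0,0,0,0.5],[0,0,0,0,0,0,0.5],[0,0,0,0,0,0,0.5],[0,0,0,0,0,0,0.5],[0,0,0,0,0,0,0.5]]'
python3 - <<'E'
from h import *
s=manip.get_state(); im,d,p=save('wrist','w12'); to(.585,.30,.2,177.5)
vv,uu=np.mgrid[0:480,0:640]; P=deproj(p,np.c_[uu.ravel(),vv.ravel()],d.ravel())
k=(d.ravel()>0)&(P[:,2]>.010)&(P[:,2]<.02)&(P[:,0]>.45)&(P[:,0]<.68)&(P[:,1]>.22)&(P[:,1]<.37)
Q=P[k,:2]*1000; print('rim',len(Q),Q.min(0),Q.max(0))
L=Q[Q[:,0]<555]; A=np.c_[2*L,np.ones(len(L))]; c=np.linalg.lstsq(A,(L**2).sum(1),rcond=None)[0]; print('circ',c[:2],np.sqrt(c[2]+(c[:2]**2).sum()),len(L))
H=Q[Q[:,0]>590]; print('handle',cv2.minAreaRect(H.astype(np.float32)),len(H))
if len(H): print(H.min(0),H.max(0))
t=Ro.from_euler('xyz',s['tool_rot']).inv().apply(P-s['ee_pos'])*1000
k=(d.ravel()>0)&(abs(t[:,2]-8)<20)&(t[:,0]>20)&(t[:,0]<130)&(abs(t[:,1])<60)
h=t[k&(t[:,0]>35)]; print('held head x',h[:,0].min(),h[:,0].max(),'y',h[:,1].min(),h[:,1].max()); print('tilt slope',np.polyfit(h[:,0],h[:,2],1),np.polyfit(h[:,1],h[:,2],1))
E
```

```text
time: 28.78
ee_pos: [0.5515, -0.0081, 0.2285]
tool_rot: [-3.141, -0.002, 3.02]
contact_force: [0.5, 0.3, -1.2]
width: 0.0176
grasp_force: 29.9
time: 29.53
ee_pos: [0.6277, 0.1609, 0.2294]
tool_rot: [-3.141, -0.001, 3.019]
contact_force: [0.5, -0.3, -0.8]
width: 0.0178
grasp_force: 29.9
turn [-0.  -0.  -4.6]
turn [ -0.    0.  175.4]
shift cm [ 5.96 13.3   2.98] pos [0.6278 0.1607 0.2298] t 29.58 q6 -1.24 F [-0.4  0.5 -0.6] w 0.0177
rim 1629 [474.57269678 258.18981933] [646.34353164 351.72791257]
circ [521.34399781 304.51569581] 44.7716177510343 1095
handle ((625.906494140625, 301.565185546875), (40.68362045288086, 40.79447555541992), 87.96605682373047) 534
[604.89814312 280.87494125] [646.34353164 322.60079978]
held head x 35.006761435888144 90.64063700767895 y -34.70666929914238 34.498567463582944
tilt slope [8.38321685e-03 1.03627944e+01] [-2.92515036e-03  1.08741909e+01]
```

```bash
python3 -c "
from h import *
to(.577,.303,.08,178)"
python3 -m jog '[[1.6,3.3,0,0,0,-5,0.5],[1.6,3.3,2,0,0,0,0.5],[1.6,3.3,3,0,0,0,0.5],[1.6,3.3,3,0,0,0,0.5],[0,0,3,0,0,0,0.5],[0,0,2,0,0,0,0.5],[0,0,0,0,0,0,0.5],[0,0,0,0,0,0,0.5],[0,0,0,0,0,0,0.5]]'
python3 -c "
from h import *
to(.577,.303,.0235,178)"
```

```text
turn [-0.  -0.  -5.1]
turn [ -0.    0.  174.9]
shift cm [ 6.78 13.5  14.98] pos [0.6278 0.1607 0.2298] t 29.58 q6 -1.24 F [-0.4  0.5 -0.6] w 0.0177
time: 30.33
ee_pos: [0.5762, 0.2885, 0.1094]
tool_rot: [3.141, 0.002, 3.106]
contact_force: [-0.7, 0.4, -0.1]
width: 0.0176
grasp_force: 29.9
turn [ 0.1  0.1 -0.1]
turn [ 2.000e-01 -1.000e-01  1.799e+02]
shift cm [-0.02  1.45  8.59] pos [0.5762 0.2885 0.1094] t 30.33 q6 -1.11 F [-0.7  0.4 -0.1] w 0.0176
```

```bash
python3 -m jog '[[-0.1,1.4,1,0,0,0,0.5],[0,0,2.5,0,0,0,0.5],[0,0,2.3,0,0,0,0.5],[0,0,1,0,0,0,0.5],[0,0,0,0,0,0,0.5],[0,0,0,0,0,0,0.5],[0,0,0,0,0,0,0.5]]'
python3 -c "
from h import *
to(.577,.303,.0235,178)"
```

```text
time: 30.92
ee_pos: [0.5777, 0.3033, 0.0412]
tool_rot: [3.141, 0.002, 3.107]
contact_force: [-0.3, -0.5, 0.3]
width: 0.0176
grasp_force: 29.9
turn [ 0.1  0.1 -0. ]
turn [ 2.0e-01 -1.0e-01  1.8e+02]
shift cm [ 0.07 -0.04  1.77] pos [0.5777 0.3033 0.0412] t 30.92 q6 -1.09 F [-0.3 -0.5  0.3] w 0.0176
```

```bash
python3 -m jog '[[0,0,0.7,0,0,0,0.5],[0,0,0.5,0,0,0,0.5],[0,0,0.3,0,0,0,0.5],[0,0,0.15,0,0,0,0.5],[0,0,0,0,0,0,0.5],[0,0,0,0,0,0,0.5],[0,0,0,0,0,0,0.5]]'
```

```text
time: 31.5
ee_pos: [0.5768, 0.3029, 0.0233]
tool_rot: [-3.141, -0.0, 3.107]
contact_force: [-2.7, -2.4, 4.9]
width: 0.0174
grasp_force: 29.9
```

```bash
python3 -m jog '[[0,0,0.06,0,0,0,0.5],[0,0,0,0,0,0,0.5],[0,0,0,0,0,0,0.5]]'
```

```text
time: 31.75
ee_pos: [0.5769, 0.3029, 0.0233]
tool_rot: [-3.141, -0.0, 3.107]
contact_force: [-6.7, -3.6, 12.0]
width: 0.0178
grasp_force: 29.9
```

Contact with the floor is confirmed. I'll release, retreat and check all four by depth.

```bash
python3 -m jog '[[0,0,-0.08,0,0,0,2.5],[0,0,0,0,0,0,4],[0,0,0,0,0,0,4],[0,0,-1.5,0,0,0,4],[0,0,-3,0,0,0,4],[0,0,-4,0,0,0,4],[0,0,-4,0,0,0,4],[-3,0,-4,0,0,0,4],[-3,0,-4,0,0,0,5],[0,0,0,0,0,0,5]]'
python3 -m jog '[[0,0,0,0,0,0,5],[0,0,0,0,0,0,5]]'
python3 - <<'E'
from h import *
im,d,p=save('wrist','w13'); vv,uu=np.mgrid[0:480,0:640]; uv=np.c_[uu.ravel(),vv.ravel()]
P=deproj(p,uv,d.ravel())
# sample heights on mirror: tray frame
def chk(P,ok,o,yaw,pts,r=.004):
    a=np.radians(yaw); X=P[:,:2]-o; x=X@[np.cos(a),np.sin(a)]; y=X@[-np.sin(a),np.cos(a)]
    for t in pts:
        k=ok&(np.hypot(x-t[0],y-t[1])<r)&(P[:,2]<.08); print(t,k.sum(),(np.median(P[k,2])*1000).round(1) if k.any() else None)
print('mirror'); chk(P,d.ravel()>0,np.array([.5833,.3028]),178,[(.035,0),(.09,0),(.062,.025),(.062,-.025),(0,0),(-.045,0)])
for n in('scene','side'):
    im,d,p=save(n,n+'1'); P=deproj(p,uv,d.ravel()); ok=d.ravel()>0; print(n)
    for nm,o,y,pts in[('tube',(.554,-.349),171,[(0,0),(.05,0),(-.03,0)]),('box',(.637,-.128),164,[(0,0),(.025,.015),(-.025,.015),(-.025,-.015),(.025,-.015)]),('therm',(.6245,.0875),171.6,[(0,0),(.03,0),(-.03,0)]),('mirror',(.5833,.3028),178,[(.035,0),(.09,0),(.062,.025),(.062,-.025),(-.045,0)]),('jar',(.54,0),0,[(0,0)])]:
        print(nm); chk(P,ok,np.array(o),y,pts,.006)
E
```

```text
time: 32.58
ee_pos: [0.6309, 0.3013, 0.2238]
tool_rot: [3.138, 0.009, 3.106]
contact_force: [0.2, -1.1, 0.9]
width: 0.0477
grasp_force: 0.0
time: 32.75
ee_pos: [0.6265, 0.301, 0.2146]
tool_rot: [-3.141, -0.001, 3.107]
contact_force: [0.2, -0.0, -0.6]
width: 0.0499
grasp_force: 0.0
mirror
(0.035, 0) 69 11.4
(0.09, 0) 74 11.8
(0.062, 0.025) 71 11.4
(0.062, -0.025) 72 11.5
(0, 0) 66 13.2
(-0.045, 0) 58 13.1
scene
tube
(0, 0) 10 21.8
(0.05, 0) 9 6.9
(-0.03, 0) 11 31.6
box
(0, 0) 20 46.2
(0.025, 0.015) 15 45.5
(-0.025, 0.015) 18 45.3
(-0.025, -0.015) 22 45.6
(0.025, -0.015) 17 45.7
therm
(0, 0) 21 14.3
(0.03, 0) 16 14.5
(-0.03, 0) 20 15.0
mirror
(0.035, 0) 18 10.9
(0.09, 0) 10 11.2
(0.062, 0.025) 18 11.3
(0.062, -0.025) 19 10.8
(-0.045, 0) 24 12.9
jar
(0, 0) 14 31.9
side
tube
(0, 0) 8 25.4
(0.05, 0) 9 10.1
(-0.03, 0) 6 33.1
box
(0, 0) 9 48.1
(0.025, 0.015) 8 45.7
(-0.025, 0.015) 4 46.9
(-0.025, -0.015) 6 46.5
(0.025, -0.015) 10 46.0
therm
(0, 0) 10 16.3
(0.03, 0) 8 15.3
(-0.03, 0) 10 16.8
mirror
(0.035, 0) 14 12.7
(0.09, 0) 20 10.9
(0.062, 0.025) 15 11.5
(0.062, -0.025) 20 12.7
(-0.045, 0) 15 14.5
jar
(0, 0) 11 34.6
```

All four are flat at the expected heights, so I'll hand the job in.

```bash
python3 -c "
from workcell import manip
print(manip.finish_job())"
```

```text
the job is handed in; nothing more can be done
None
```

The cream tube, pacifier box, thermometer and mirror were each set down flat in their trays in the order asked, without touching the lotion bottle or balm jar, and the job was handed in at about 33 s.

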